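# Refit the platen of a tofu press and lock it

## Robot

A 7-joint arm with a two-finger parallel gripper is mounted at the origin on the work surface. World frame = base frame: x ahead of the robot, y to its left, z up, the work surface at z = 0. Lengths are in m, angles in rad, forces in N, time in s.
With the tool pointing down it reaches from about 0.35 to 0.9 m from the base axis. Payload 8.1 kg.
Tool frame: the origin (TCP) lies between the finger pads; the fingertips stand 17 mm ahead of it and the grasp point (between the pads) lies 2 mm behind it; z points along the fingers, y is the line along which they close (so a half turn about z gives the same grasp; the last joint's range is limited). The gripper opens to 85 mm and grips with 20 to 120 N. Pads are 22 mm wide; open, the fingers measure 114 mm over their backs; the gripper's body (76 mm by 85 mm) begins 54 mm behind the grasp point. The pads swing forward as they close: fully open they stand 13 mm farther back than shut.
Start: joints at [-1.274, 0.434, 0.025, 1.573, -0.012, 1.134, -0.075], TCP at [0.243, 0.576, 0.248] pointing down, gripper open.
Joint ranges: [-2.62, 2.62], [-0.44, 2.09], [-1.27, 1.32], [0.08, 2.57], [-1.32, 4.46], [0.12, 2], [-2.74, 2.74]. Speed limits (rad/s): [2.22, 2.22, 3.01, 3.01, 3.14, 3.14, 3.14].

## Interface

Orientations are given as a 3x3 rotation matrix whose columns are the frame's x, y, z axes.
In Python, from cell import state, camera, camera_info, sign_off, find_in, spot_point gives the robot as it stands.
- The arm moves only by the tool servo_tool, never from a script. Its argument "increments" is a list that holds one entry, the list of rows, each a list of 7 numbers: the shift along the tool's x, y, z normalised to -1 to 1, where 1 is 0.4 m, then the turn, a rotation vector about the tool's x, y, z normalised to -1 to 1, where 1 is 2 pi rad, then the opening, from -1 (shut) to 1 (fully open). In form: [[[dx, dy, dz, rx, ry, rz, fingers], ...]]. A call has 1 to 5 rows; each row is the pose to reach, as a shift and turn from the pose commanded when the call began, along the tool's axes at that moment, turning the shorter way round; what a row does not reach only later rows make up. A row lasts 1/8 s, in which the tool goes at most 62.5 mm and 10.7 degrees, less where a joint would pass 70% of its speed; a pose out of reach is approached as far as the arm can. A call with a number of a shift or a turn outside -1 to 1 is refused whole. A call with a gripper value outside its range is refused whole. The fingers move at their own pace and stop on an object; "newtons" is the grip in N (left out, the last holds). Time passes only in rows, so rows that repeat a pose let the fingers close. It gives the time, the measured TCP pose, the force, the opening and the grip force at its end, in the units of the state.
- state(): the state, without advancing time (a new reading comes with each control period).
- camera(name): name is "scene" or "side" or "wrist"; returns the picture (400x640x3 uint8, blue, green, red); there is no depth.
- camera_info(name): a dict with "fovy" (degrees; the focal length in pixels is half the picture's height over the tangent of half this angle, whatever the lens; pixels are square), "cx", "cy" (the principal point, pixels), "cam_to_world" (4x4, takes a point from camera to world coordinates). Camera axes: x right, y up, looking along -z (the intrinsics and any distortion apply to the point x, -y, -z); pixel columns grow to the right and rows downward; lengths in m; the calibration is good to about 2 mm. A picture is of the moment at which its call begins: read the wrist's pose just before it. camera_info takes no time and is no camera call; for the wrist camera it gives the pose at the moment of the call.
- sign_off(): hands the job in; it is judged then, once.
Trained networks look in the newest picture that a camera, given by its name, has taken for a name from the list of things; names that differ only in an ending like _2 or _b are one class to them, and where a whole thing is asked for, a point or a joint stands for the part that bears it (a point fixed in the world has none). Each returns a list of dicts, best first, with "p" (0 to 1); they miss things now and then, are a little off and sometimes report something else, mostly with a low value. They report only what shows in the picture. A call takes as long as a camera call. They do not tell look-alikes from the thing itself.
- find_in(camera, thing): "bbox" ([left, top, right, bottom] in pixels, round what is visible of it).
- spot_point(camera, thing): "location" ([row, column] in pixels: a listed point, or the origin of a listed thing).
The state is a dict: "clock": time; "joints": joint angles; "dq": joint speeds; "joint_efforts": joint torques, N m; "ee_pos": TCP position; "eef_rot": TCP orientation; "ft_force": force on the tool from outside, world axes, zero at the start; "torque": the same for the moment, N m; "opening": opening from 0.0 (shut) to 1.0 (fully open); "gripper_force": force on a finger pad.
Only numpy, scipy, OpenCV 4.12 (cv2) and the standard library are available. Lean on these libraries where they do the work, as an engineer would, in place of code of your own. Each camera call takes 0.05 s, during which the arm holds its last target. There are 200 camera calls.

## Task

Put the washed tofu press back together: pick up the loose platen by its upright fin, thread its bush over the tall rod of the press base, and lower it square, without letting it drop, until it lies flat and fully home on the floor of the base between the two side rails. Then push the small slide lock in its recessed pocket all the way towards the platen so that its tongue covers the platen's edge, let go, and leave the cup, bowl and saucepan where they stand.

Things in the scene. Friction and masses are not known exactly. Their poses are not given: they have to be found in the camera images.
- press_base: White plastic press base, fixed. Sizes in mm. Origin: centre of its underside, on the worktop; x along its length, y across towards the lock housing, z up. Floor slab 190 (x) by 92 (y), its top 10 high. Side rails along x: inner faces at y +39 and -39, tops 20 high. A steel rod stands upright near the +x end (see rod_slot).
- rod_slot (a point): Middle of the slot that clamps the rod, at base x +60, y 0, z 10; axes as the base. The rod (rigid, upright, 14 in diameter, top 150 above the worktop, flat with a 1.5 bevel) stands on the slot's line at an UNKNOWN place from 12 to the -x side to 12 to the +x side of this point: its own place is not reported and must be seen or felt.
- platen: Loose white plastic platen, 150 to 400 g, lying flat, fin up. Origin: centre of the plate's underside; x towards the bore, z up. Plate 170 (x) by 70 (y) by 10 thick. Goes on with its x along the base's x (bore at the rod, fin towards the base's -x end), between the rails with 4 to spare each side.
- platen_bore (a point): Lower mouth of the platen's bore, centre, at platen x +60, y 0, z 0; axes as the platen. The round bore, about 16.5 wide, goes through the plate and a bush 28 in outer diameter that rises 25 above the plate (35 of bore in all); tilted more than about 4 degrees it binds on the rod.
- platen_fin (a point): Middle of the top of the platen's upright fin, at platen x -50, y 0, z 46; axes as the platen. The fin, to hold the platen by, is 46 long (x) by 12 thick (y) and rises 36 above the plate's top.
- lock_pocket (a point): Floor of the pocket in the lock housing, midway of the empty part behind the open nub: base x -10, y +95, z 28; axes as the base. Pocket 34 wide (base x -27 to +7), base y +48 to +116, 6 deep. The housing spans base x -35 to +15, y +42 to +122, top 34 high.
- lock_nub (a point): Middle of the top of the lock's nub, a ribbed grey block 18 (base x) by 8 (base y) that slides in the pocket, top flush with the housing's top (34 high). Lies at base x -10, y +70 when the lock is at 0. Behind it (+y) 42 of the pocket is empty: room for a fingertip to push it towards the base's -y. Axes as the base.
- lock (a joint): Slide of the lock in m: 0 open, 0.016 fully closed; grows as the nub moves towards the base's -y, to the platen. Friction of about 2 N, no spring. Its steel tongue (20 wide, 22 to 27 above the worktop) comes out over the edge of the seated platen, whose top is 20 high: it is blocked by a platen not fully down, and when closed keeps the platen out.
- cup: White ceramic cup, 78 wide, 88 high, bystander. Origin: centre of its underside.
- bowl: Blue ceramic bowl, 130 wide, 55 high, bystander. Origin: centre of its underside.
- saucepan: Aluminium saucepan, 160 wide, 75 high, with a handle out to 220 from its axis along its -x, bystander. Origin: centre of its underside.
Things that resemble listed ones, but are neither listed nor needed, are in the scene too. Of the things that look like the platen, the middle-sized one is meant.

How it is judged:
By the outcome, as a careful person would: the job done as asked, in the order asked, and still so for the second after the job is handed in, with the robot touching nothing.
It also fails if it takes over 67 s, if anything falls off the work surface, if the arm or the gripper's body presses on something with over 40 N, if the wrist force passes 120 N, or if a joint passes its speed limit or range.

## Working session

There is one attempt and no reset: what is moved stays moved. The work goes in short steps, Python scripts to look and compute and a tool call to move; the robot and the scene stay as the last step left them, time stands still between calls to the robot, and variables do not carry over. Pictures are saved under pics/ and viewed, at most 10 in all, crops included, and the job is handed in when it is done.

Besides the shell and the picture viewer there is one more tool, called after "Request:" as name(argument=value, ...) on one line, values as JSON. servo_tool: Moves the arm, as the interface text tells. Its arguments: {"type":"object","properties":{"increments":{"type":"array"},"newtons":{"type":"number"}},"required":["increments"]}

```bash
ls; mkdir -p pics
python3 - <<'E'
from cell import *
import cv2,numpy as np
s=state();print(s)
ims=[]
for c in("scene","side","wrist"):
    im=camera(c);cv2.imwrite(f"pics/{c}0.png",im);i=camera_info(c);print(c,{k:(np.round(v,4).tolist()) if not isinstance(v,str) else v for k,v in i.items()})
    for t in("press_base","rod_slot","platen","platen_bore","platen_fin","lock_pocket","lock_nub","cup","bowl","saucepan"):
        r=spot_point(c,t);print(t,[(round(d["p"],2),np.round(d["location"]).tolist()) for d in r[:4]])
E
```

```text
pics
{'clock': 0.0, 'joints': array([-1.27363711,  0.43521844,  0.02499595,  1.57411366, -0.01161406,
        1.13400387, -0.0750869 ]), 'dq': array([-1.05138238e-03, -6.96251580e-04, -9.73431683e-04, -2.71265341e-05,
        9.24453429e-04,  4.46935192e-04,  1.31247907e-03]), 'joint_efforts': array([ 2.70639812e-04, -6.70465279e+01,  1.02559112e+00, -3.16213596e+01,
        1.56666274e-02,  1.25446837e-02, -2.58611402e-05]), 'ee_pos': array([0.2431165 , 0.57524622, 0.24752263]), 'eef_rot': array([[-9.21122195e-01,  3.89273249e-01, -4.89122956e-04],
       [ 3.89273530e-01,  9.21120950e-01, -1.52130123e-03],
       [-1.41660471e-04, -1.59170695e-03, -9.99998723e-01]]), 'ft_force': array([ 0.38227856, -0.44940579, -0.20526255]), 'torque': array([ 0.01084917, -0.01472419, -0.03286945]), 'gripper_force': 0.0, 'opening': 0.9999841344276196}
scene {'fovy': 47.8095, 'cx': 321.3835, 'cy': 204.582, 'cam_to_world': [[-0.6966, -0.4136, 0.5863, 1.2777], [0.7174, -0.3889, 0.578, 0.6382], [-0.011, 0.8232, 0.5676, 0.7719], [0.0, 0.0, 0.0, 1.0]]}
press_base [(0.78, [213.0, 314.0])]
rod_slot [(0.68,
[... 890 characters left out ...]
platen_fin [(0.7, [121.0, 260.0]), (0.6, [156.0, 284.0]), (0.59, [156.0, 192.0])]
lock_pocket [(0.81, [199.0, 295.0]), (0.69, [225.0, 317.0])]
lock_nub [(0.36, [205.0, 300.0]), (0.34, [157.0, 280.0])]
cup [(0.58, [149.0, 359.0]), (0.35, [158.0, 297.0])]
bowl [(0.7, [187.0, 385.0]), (0.51, [158.0, 297.0])]
saucepan [(0.74, [340.0, 397.0])]
wrist {'fovy': 64.444, 'cx': 319.8155, 'cy': 197.6781, 'cam_to_world': [[0.3901, -0.8879, -0.2439, 0.1821], [0.9208, 0.3764, 0.1022, 0.6021], [0.001, -0.2644, 0.9644, 0.3729], [0.0, 0.0, 0.0, 1.0]]}
press_base []
rod_slot []
platen [(0.61, [324.0, 60.0])]
platen_bore []
platen_fin [(0.82, [317.0, 38.0])]
lock_pocket []
lock_nub []
cup []
bowl []
saucepan []
```

View pics/scene0.png

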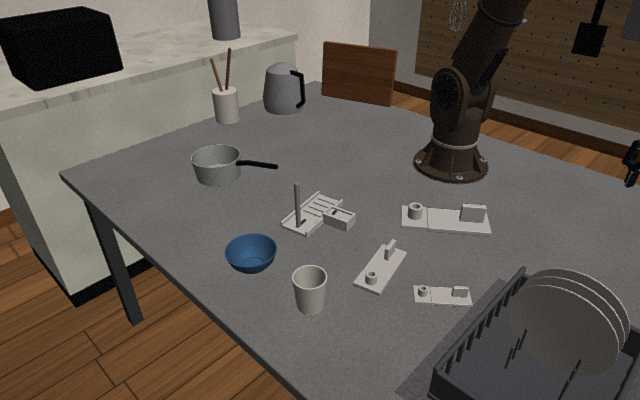

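View pics/side0.png

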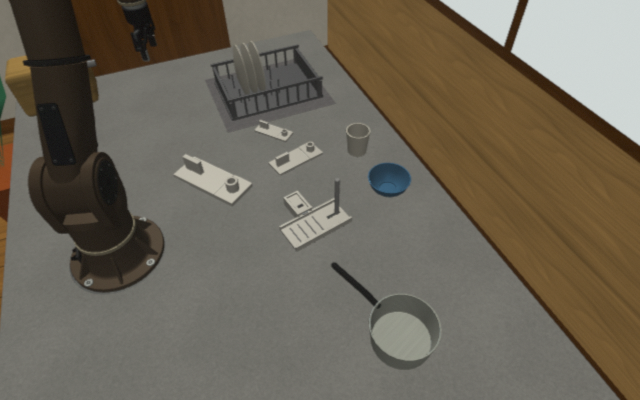

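```bash
cat > h.py <<'E'
from cell import *
import cv2,numpy as np
from scipy.optimize import least_squares
PL=dict(platen=(0,0,0),platen_bore=(.06,0,0),platen_fin=(-.05,0,.046))
BA=dict(press_base=(0,0,0),rod_slot=(.06,0,.01),lock_pocket=(-.01,.095,.028),lock_nub=(-.01,.07,.034))
def proj(i,P):
    M=np.linalg.inv(np.array(i["cam_to_world"]));p=M[:3,:3]@np.asarray(P,float)+M[:3,3]
    f=200/np.tan(np.radians(i["fovy"])/2)
    return np.array([i["cx"]+f*p[0]/-p[2],i["cy"]-f*p[1]/-p[2]])   # col,row
def w(p,l,z=0): c,s=np.cos(p[2]),np.sin(p[2]);return np.array([p[0]+c*l[0]-s*l[1],p[1]+s*l[0]+c*l[1],l[2]+z])
def ray(i,uv,z):
    f=200/np.tan(np.radians(i["fovy"])/2);M=np.array(i["cam_to_world"])
    d=M[:3,:3]@np.array([(uv[0]-i["cx"])/f,-(uv[1]-i["cy"])/f,-1]);o=M[:3,3]
    return o+d*(z-o[2])/d[2]
def fit(obs,p0,z=0):  # obs: (info,local,(row,col))
    r=least_squares(lambda p:np.concatenate([proj(i,w(p,l,z))-np.array(o)[::-1] for i,l,o in obs]),p0,loss="soft_l1",f_scale=3)
    return r.x,np.round(r.fun.reshape(-1,2),1).tolist()
def delta(P,R,P2,R2):  # normalised increments from commanded pose P,R to P2,R2
    rv=cv2.Rodrigues(R.T@R2)[0].ravel()
    return np.round(R.T@(np.array(P2)-P)/.4,4).tolist(),np.round(rv/2/np.pi,4).tolist()
def down(a): # tool down, closing axis y at angle a
    y=np.array([np.cos(a),np.sin(a),0]);z=np.array([0,0,-1.]);return np.c_[np.cross(y,z),y,z]
E
python3 - <<'E'
from h import *
S,D,W=[camera_info(c) for c in("scene","side","wrist")]
p,r=fit([(S,PL["platen_bore"],(283,371)),(S,PL["platen_fin"],(241,390)),(D,PL["platen_bore"],(154,312)),(D,PL["platen_fin"],(156,284)),(S,PL["platen"],(271,383)),(D,PL["platen"],(160,295))],[.5,.3,0])
print("platen",p,r)
b,r=fit([(S,BA["press_base"],(213,314)),(S,BA["rod_slot"],(222,302)),(S,BA["lock_pocket"],(215,343)),(D,BA["press_base"],(223,318)),(D,BA["rod_slot"],(215,332)),(D,BA["lock_pocket"],(199,295))],[.5,0,0])
print("base",b,r)
print("slot",w(b,BA["rod_slot"]),"fin",w(p,PL["platen_fin"]))
for t,u in(("cup",(310,312)),("bowl",(251,268)),("pan",(217,182))):print(t,ray(S,u,0))
R=down(p[2]+np.pi/2);s=state()
f=w(p,PL["platen_fin"]);print(R,delta(s["ee_pos"],s["eef_rot"],[f[0],f[1],.25],R))
print(delta(s["ee_pos"],s["eef_rot"],[f[0],f[1],.25],down(p[2]-np.pi/2)))
E
```

```text
platen [0.5808148  0.15462595 0.25197687] [[-0.8, 0.3], [-0.6, 1.9], [-2.4, -2.5], [-2.6, -0.8], [-2.7, -2.7], [0.0, -1.0]]
base [ 0.53506914 -0.128139    0.1757335 ] [[-0.8, 2.0], [-1.1, 0.5], [-0.2, 1.0], [-3.2, 2.0], [0.0, -1.1], [-0.5, 0.5]]
slot [ 0.59414505 -0.11764917  0.01      ] fin [0.53239373 0.14216    0.046     ]
cup [0.80212972 0.12905214 0.        ]
bowl [ 8.02588645e-01 -8.11580674e-02 -1.11022302e-16]
pan [ 0.62073728 -0.48660197  0.        ]
[[-0.96842144 -0.24931889  0.        ]
 [-0.24931889  0.96842144  0.        ]
 [-0.          0.         -1.        ]] ([-1.0877, -0.717, -0.0042], [0.0, -0.0, -0.1037])
([-1.0877, -0.717, -0.0042], [-0.0, -0.0, 0.3963])
```

Request:
servo_tool(increments=[[[-0.12,-0.08,0,0,0,-0.02,1],[-0.24,-0.16,0,0,0,-0.04,1],[-0.37,-0.24,0,0,0,-0.06,1],[-0.5,-0.33,0,0,0,-0.08,1],[-0.62,-0.41,0,0,0,-0.1,1]]])

```text
clock: 2.28
ee_pos: [0.409, 0.3261, 0.2486]
eef_rot: [[-0.973, -0.23, 0.001], [-0.23, 0.973, 0.0], [-0.001, 0.0, -1.0]]
ft_force: [-0.0, 0.6, 0.4]
opening: 1.006
gripper_force: 0.0
```

Request:
servo_tool(increments=[[[-0.1,0,0,0,0,0,1],[-0.2,0,0,0,0,0,1],[-0.3,0,0,0,0,0,1],[-0.38,0,0,0,0,0,1]]])

```text
clock: 2.78
ee_pos: [0.5575, 0.3626, 0.2482]
eef_rot: [[-0.974, -0.226, 0.0], [-0.226, 0.974, -0.0], [-0.0, -0.0, -1.0]]
ft_force: [0.5, 1.2, 0.4]
opening: 0.996
gripper_force: 0.0
```

Run:
```python
from h import *
s=state();print(s["clock"],s["ee_pos"],s["eef_rot"],s["joints"])
W=camera_info("wrist");im=camera("wrist");cv2.imwrite("pics/w1.png",im)
for t in PL:
    r=spot_point("wrist",t)
    for d in r[:4]: print(t,round(d["p"],2),np.round(d["location"],1),ray(W,d["location"][::-1],PL[t][2]))
```

```text
2.775 [0.55750035 0.36256781 0.24819704] [[-9.74133646e-01 -2.25972479e-01  2.79006633e-04]
 [-2.25972496e-01  9.74133682e-01 -3.13846903e-05]
 [-2.64697682e-04 -9.36207081e-05 -9.99999961e-01]] [-0.67427963  0.50053587  0.02688117  1.46522182 -0.01376487  1.17581773
  1.15333703]
platen 0.91 [160.6 280.4] [0.55877517 0.31558904 0.        ]
platen 0.62 [151.3 142.7] [0.58431546 0.15642034 0.        ]
platen_bore 0.74 [179.1 245.9] [5.89957765e-01 2.79601205e-01 5.55111512e-17]
platen_bore 0.64 [198.6 152.3] [0.63959679 0.17247151 0.        ]
platen_fin 0.94 [152.3 308.3] [0.53575767 0.34584195 0.046     ]
platen_fin 0.76 [101.1 108.5] [0.5309134  0.14324315 0.046     ]
```

View pics/w1.png

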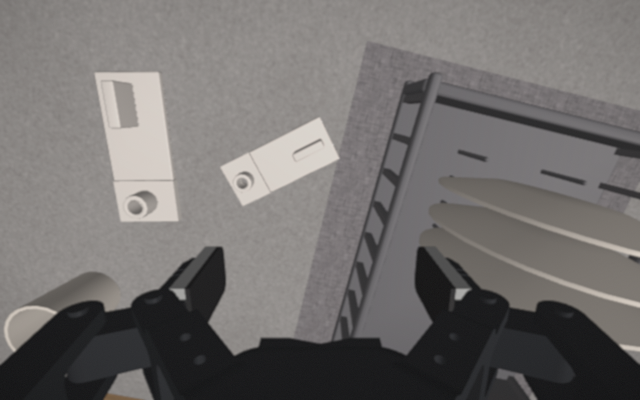

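Request:
servo_tool(increments=[[[0.05,-0.13,0,0,0,0,1],[0.1,-0.26,0,0,0,0,1],[0.15,-0.4,0,0,0,0,1],[0.19,-0.52,-0.0,0,0,0,1],[0.19,-0.52,0.0,0,0,0,1]]])

```text
clock: 3.6
ee_pos: [0.528, 0.1381, 0.249]
eef_rot: [[-0.975, -0.221, 0.0], [-0.221, 0.975, -0.001], [-0.0, -0.001, -1.0]]
ft_force: [0.4, 0.5, -0.5]
opening: 1.002
gripper_force: 0.0
```

Run:
```python
from h import *
s=state();print(s["clock"],s["ee_pos"])
W=camera_info("wrist");im=camera("wrist");cv2.imwrite("pics/w2.png",im)
obs=[]
for k in range(2):
  if k: W=camera_info("wrist");camera("wrist")
  for t in PL:
    for d in spot_point("wrist",t)[:3]:
        g=ray(W,d["location"][::-1],PL[t][2]);print(t,round(d["p"],2),np.round(d["location"],1),g)
        if np.hypot(*(g[:2]-w([.583,.156,.26],PL[t])[:2]))<.025: obs.append((W,PL[t],d["location"]))
p,r=fit(obs,[.583,.156,.26]);print(p,r)
f=w(p,PL["platen_fin"]);print("fin",f,delta(s["ee_pos"],s["eef_rot"],[f[0],f[1],.036],down(p[2]+np.pi/2)))
```

```text
3.6 [0.52796041 0.13809513 0.24901997]
platen 0.96 [215.7 321.6] [0.5853689 0.1534074 0.       ]
platen 0.74 [222.4 451.5] [0.55830294 0.31337398 0.        ]
platen_bore 0.79 [240.3 417.5] [0.59065147 0.2792207  0.        ]
platen_bore 0.75 [255.1 323.6] [0.63680373 0.16771248 0.        ]
platen_fin 0.95 [179.2 322.9] [0.53049705 0.14214196 0.046     ]
platen 0.97 [211.8 314.1] [0.58271321 0.15057488 0.        ]
platen 0.76 [223.9 450.4] [0.55947567 0.31980948 0.        ]
platen_bore 0.81 [257.4 318.8] [6.41348981e-01 1.70204223e-01 5.55111512e-17]
platen_bore 0.6 [239.4 411.4] [0.59045886 0.27867236 0.        ]
platen_fin 0.81 [218.6 487.6] [0.53263008 0.33377358 0.046     ]
platen_fin 0.57 [179.  314.2] [0.53270438 0.13997644 0.046     ]
[0.58139894 0.15318757 0.25371542] [[0.5, -3.0], [-0.1, 1.9], [-1.9, 2.0], [2.3, -0.5], [-1.2, -1.6], [0.5, 0.4]]
fin [0.53299962 0.14063746 0.046     ] ([-0.0136, 0.0042, 0.5325], [-0.0002, 0.0, -0.005])
```

View pics/w2.png

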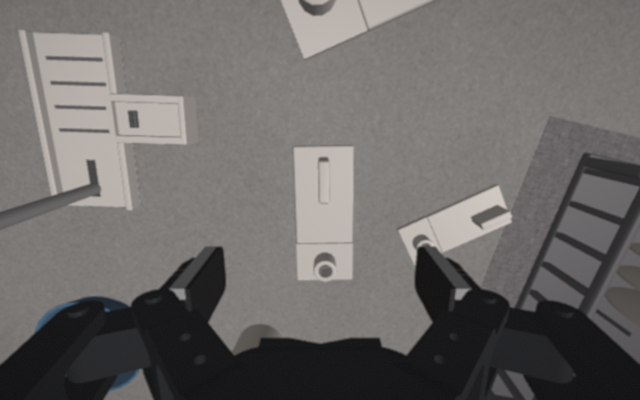

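Run:
```python
from h import *
s=state();W=camera_info("wrist");im=cv2.imread("pics/w2.png");g=cv2.cvtColor(im,6)
print(g[170,308],g[170,280])
m=(g>(int(g[170,308])+int(g[170,280]))//2).astype(np.uint8)
n,l,st,c=cv2.connectedComponentsWithStats(m);k=l[170,308];print(st[k])
cs,_=cv2.findContours((l==k).astype(np.uint8),0,1);C=max(cs,key=cv2.contourArea)
P=np.array([ray(W,q[0],.01)[:2] for q in C],np.float32)*1000
(c,sz,a)=cv2.minAreaRect(P);print("plate",c,sz,a)
print(np.round(cv2.boxPoints((c,sz,a)),1).tolist())
cv2.imwrite("pics/z.png",cv2.resize(im[140:290,280:370],None,fx=4,fy=4,interpolation=cv2.INTER_CUBIC))
# fin: where bright top
f=np.hypot(0,0)
for v in (160,175,190,200): print(v,g[v,312:336].tolist())
# base points by eye
for n,u,z in(("nub",(134,119),.034),("rodbase",(97,186),.01),("slotA",(91,160),.01),("h1",(185,97),.034),("h2",(185,144),.034),("h0",(113,95),.034)):print(n,np.round(ray(W,u,z),4))
```

```text
186 126
[ 294  147   60  135 7092]
plate (584.3701782226562, 162.28408813476562) (170.53594970703125, 69.87062072753906) 14.01594066619873
[[493.20001220703125, 175.5], [510.1000061035156, 107.69999694824219], [675.5999755859375, 149.0], [658.5999755859375, 216.8000030517578]]
160 [186, 186, 186, 188, 187, 175, 140, 105, 96, 98, 99, 98, 99, 99, 99, 108, 136, 168, 184, 188, 187, 187, 187, 188]
175 [185, 185, 186, 186, 187, 177, 157, 156, 173, 182, 183, 185, 185, 187, 189, 190, 187, 182, 182, 185, 187, 187, 187, 187]
190 [185, 186, 186, 186, 186, 178, 156, 152, 169, 181, 185, 185, 187, 189, 190, 191, 184, 175, 178, 185, 187, 187, 187, 187]
200 [185, 184, 185, 186, 186, 179, 161, 153, 170, 183, 186, 187, 188, 190, 192, 192, 187, 178, 179, 183, 186, 186, 186, 186]
nub [ 0.516  -0.0563  0.034 ]
rodbase [ 0.6065 -0.1058  0.01  ]
slotA [ 0.577  -0.1139  0.01  ]
h1 [ 0.4823 -0.0074  0.034 ]
h2 [ 0.5297 -0.0018  0.034 ]
h0 [ 0.497  -0.0788  0.034 ]
```

View pics/z.png

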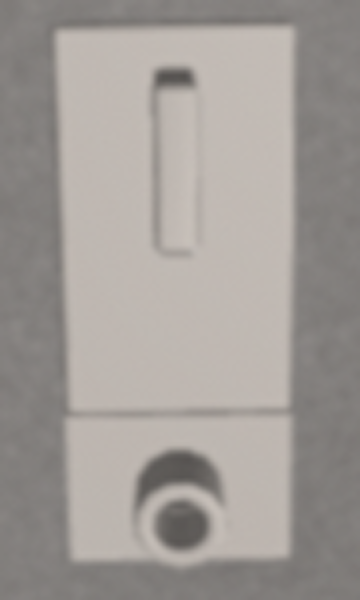

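```bash
cat >> h.py <<'E'
def plate(im,W,seed,bg,z):
    g=cv2.cvtColor(im,6);a,b=int(g[seed[1],seed[0]]),int(g[bg[1],bg[0]])
    n,l,st,c=cv2.connectedComponentsWithStats((g>(a+b)//2).astype(np.uint8));k=l[seed[1],seed[0]]
    cs,_=cv2.findContours((l==k).astype(np.uint8),0,1);C=max(cs,key=cv2.contourArea)
    P=np.array([ray(W,q[0],z)[:2] for q in C],np.float32)*1000
    return cv2.minAreaRect(P)
E
python3 - <<'E'
from h import *
s=state();W=camera_info("wrist");im=camera("wrist");cv2.imwrite("pics/w3.png",im)
print(s["clock"],s["ee_pos"])
for d in spot_point("wrist","platen")[:1]: print(d,ray(W,d["location"][::-1],0))
for d in spot_point("wrist","platen_fin")[:1]: print(d,ray(W,d["location"][::-1],.046));
c,sz,a=plate(im,W,(304,180),(270,180),.01);print(c,sz,a)
yaw=np.radians(a);p=[c[0]/1000,c[1]/1000,yaw]
f=w(p,PL["platen_fin"]);print("fin",f,proj(W,f),delta(s["ee_pos"],s["eef_rot"],[f[0],f[1],.036],down(yaw+np.pi/2)))
g=cv2.cvtColor(im,6)
v=int(proj(W,f)[1]);print(v,g[v,300:335].tolist())
# rough base
for t in BA:
    for d in spot_point("wrist",t)[:2]: print(t,round(d["p"],2),np.round(d["location"]),ray(W,d["location"][::-1],BA[t][2]))
E
```

```text
4.0 [0.52882822 0.14385605 0.24814838]
{'location': [223.9, 447.5], 'p': 0.92} [0.56050844 0.31527277 0.        ]
{'location': [221.0, 490.8], 'p': 0.95} [0.53470004 0.33715252 0.046     ]
(583.450927734375, 156.00465393066406) (169.44361877441406, 70.0030517578125) 13.142125129699707
fin [0.53476047 0.14463629 0.046     ] [318.78237267 181.81785273] ([-0.015, -0.0016, 0.5304], [0.0, -0.0, 0.0002])
181 [186, 186, 187, 187, 186, 187, 186, 186, 186, 187, 187, 180, 158, 149, 166, 181, 184, 186, 187, 188, 190, 190, 188, 183, 183, 186, 188, 187, 188, 188, 188, 188, 187, 188, 187]
press_base 0.92 [119.  82.] [ 0.53488104 -0.13230409  0.        ]
rod_slot 0.89 [173.  87.] [ 0.59326105 -0.11801743  0.01      ]
lock_pocket 0.83 [117. 156.] [ 0.50943784 -0.03728239  0.028     ]
lock_nub 0.57 [114. 128.] [ 0.51233224 -0.06246748  0.034     ]
```

Request:
servo_tool(increments=[[[-0.01,-0.001,0.12,0,0,0,1],[-0.015,-0.0016,0.24,0,0,0,1],[-0.015,-0.0016,0.37,0,0,0,1],[-0.015,-0.0016,0.37,0,0,0,1],[-0.015,-0.0016,0.37,0,0,0,1]]])

```text
clock: 4.97
ee_pos: [0.536, 0.1437, 0.1019]
eef_rot: [[-0.974, -0.226, 0.002], [-0.226, 0.974, 0.001], [-0.002, 0.0, -1.0]]
ft_force: [0.5, 0.0, -0.3]
opening: 0.999
gripper_force: 0.0
```

Run:
```python
from h import *
s=state();W=camera_info("wrist");im=camera("wrist");cv2.imwrite("pics/w4.png",im)
print(s["ee_pos"],s["eef_rot"][:,1])
f=w([.58345,.156,np.radians(13.14)],PL["platen_fin"]);q=proj(W,f);print(q,delta(s["ee_pos"],s["eef_rot"],[f[0],f[1],.032],s["eef_rot"]))
g=cv2.cvtColor(im,6)
for v in (-15,0,20):print(g[int(q[1])+v,int(q[0])-30:int(q[0])+30:2].tolist())
```

```text
[0.53601001 0.14369194 0.10191144] [-2.26220662e-01  9.74076065e-01  1.76398423e-04]
[321.1512819 222.929826 ] ([0.0028, 0.003, 0.1748], [0.0, 0.0, 0.0])
[182, 181, 181, 182, 182, 182, 183, 182, 183, 169, 134, 169, 178, 179, 181, 182, 183, 184, 184, 173, 181, 184, 184, 184, 184, 184, 184, 184, 184, 183]
[181, 182, 181, 181, 181, 182, 181, 182, 183, 175, 133, 167, 179, 180, 180, 182, 184, 184, 185, 173, 181, 184, 183, 183, 183, 183, 184, 183, 184, 183]
[181, 180, 181, 181, 181, 181, 181, 181, 182, 175, 132, 163, 178, 179, 181, 182, 183, 185, 185, 173, 180, 183, 182, 182, 182, 182, 182, 182, 182, 182]
```

View pics/w4.png

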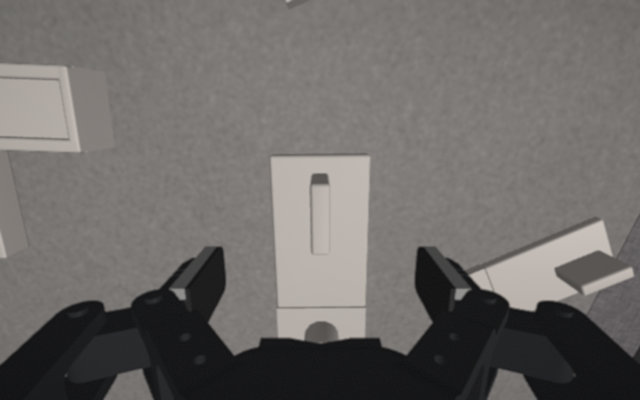

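Request:
servo_tool(increments=[[[0.003,0.003,0.1,0,0,0,1],[0.003,0.003,0.175,0,0,0,0.3],[0.003,0.003,0.175,0,0,0,-0.5],[0.003,0.003,0.175,0,0,0,-1],[0.003,0.003,0.175,0,0,0,-1]]], newtons=90)

```text
clock: 5.65
ee_pos: [0.5349, 0.1447, 0.0322]
eef_rot: [[-0.974, -0.226, 0.003], [-0.226, 0.974, 0.001], [-0.003, 0.0, -1.0]]
ft_force: [-0.1, -0.9, 2.7]
opening: 0.143
gripper_force: 2.0
```

Request:
servo_tool(increments=[[[0,0,0,0,0,0,-1],[0,0,0,0,0,0,-1],[0,0,0,0,0,0,-1],[0,0,0,0,0,0,-1]]])

```text
clock: 6.15
ee_pos: [0.5349, 0.1447, 0.0324]
eef_rot: [[-0.974, -0.226, 0.003], [-0.226, 0.974, 0.001], [-0.003, 0.0, -1.0]]
ft_force: [-0.7, -1.4, 9.9]
opening: 0.127
gripper_force: 88.6
```

Request:
servo_tool(increments=[[[0,0,-0.03,0,0,0,-1],[0,0,-0.12,0,0,0,-1],[0,0,-0.25,0,0,0,-1],[0,0,-0.38,0,0,0,-1],[0,0,-0.46,0,0,0,-1]]])

```text
clock: 6.78
ee_pos: [0.534, 0.1444, 0.2181]
eef_rot: [[-0.974, -0.226, 0.003], [-0.226, 0.974, 0.001], [-0.003, 0.001, -1.0]]
ft_force: [0.0, 0.8, -3.3]
opening: 0.126
gripper_force: 87.9
```

Request:
servo_tool(increments=[[[0,0,0,0,0,0,-1],[0,0,0,0,0,0,-1]]])

```text
clock: 7.02
ee_pos: [0.5328, 0.1441, 0.2139]
eef_rot: [[-0.974, -0.227, -0.001], [-0.227, 0.974, -0.0], [0.001, -0.0, -1.0]]
ft_force: [0.2, -0.1, -2.8]
opening: 0.126
gripper_force: 87.9
```

Run:
```python
from h import *
s=state();print(s["clock"],s["ee_pos"],s["ft_force"],s["torque"],s["gripper_force"])
W=camera_info("wrist")
a=camera("wrist");b=camera("scene");c=camera("side")
cv2.imwrite("pics/w5.png",a);cv2.imwrite("pics/s5.png",b);cv2.imwrite("pics/d5.png",c)
for t in PL:
  for cam in ("wrist","scene","side"):
    print(t,cam,[(round(d["p"],2),np.round(d["location"]).tolist()) for d in spot_point(cam,t)[:3]])
crop=lambda im,x,y:cv2.resize(im[y:y+100,x:x+130],None,fx=3,fy=3,interpolation=cv2.INTER_CUBIC)
m=np.hstack([crop(b,270,160),crop(c,260,150)])
cv2.imwrite("pics/m5.png",np.vstack([m,np.hstack([cv2.resize(a[100:],(390,244)),np.zeros((244,390,3),np.uint8)])]))
```

```text
7.025 [0.53280178 0.14414555 0.21387954] [ 0.19241495 -0.10024132 -2.75188678] [-0.08062551  0.12562862  0.00529954] 87.93111562728882
platen wrist [(0.71, [315.0, 319.0]), (0.59, [229.0, 461.0])]
platen scene [(0.72, [223.0, 446.0]), (0.62, [212.0, 388.0]), (0.59, [298.0, 444.0])]
platen side [(0.98, [116.0, 292.0]), (0.85, [129.0, 274.0]), (0.81, [180.0, 213.0])]
platen_bore wrist [(0.78, [246.0, 422.0])]
platen_bore scene [(0.75, [221.0, 413.0]), (0.63, [221.0, 376.0]), (0.63, [298.0, 420.0])]
platen_bore side [(0.69, [138.0, 283.0]), (0.66, [110.0, 308.0])]
platen_fin wrist [(0.95, [228.0, 508.0]), (0.9, [281.0, 318.0])]
platen_fin scene [(0.92, [208.0, 476.0]), (0.8, [284.0, 459.0]), (0.78, [180.0, 396.0])]
platen_fin side [(0.63, [110.0, 276.0]), (0.63, [160.0, 194.0]), (0.6, [120.0, 260.0])]
```

View pics/m5.png

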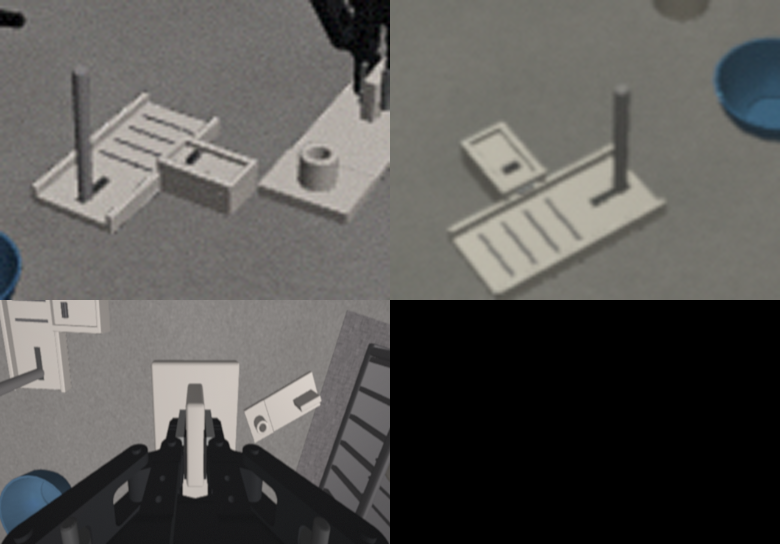

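```bash
cat > rod.py <<'E'
from h import *
s=state();Wn=camera_info("wrist");S=camera_info("scene");D=camera_info("side")
T=np.eye(4);T[:3,:3]=s["eef_rot"];T[:3,3]=s["ee_pos"];X=np.linalg.inv(T)@np.array(Wn["cam_to_world"])
np.save("X.npy",X)
R3=np.array([[-9.7413e-01,-2.262e-01,0],[-2.262e-01,9.7413e-01,0],[0,0,-1]])
T3=np.eye(4);T3[:3,:3]=R3;T3[:3,3]=[.52883,.14386,.24815];W3=dict(Wn);W3["cam_to_world"]=T3@X
print(np.round(X,4).tolist())
w3=cv2.imread("pics/w3.png")
lsd=cv2.createLineSegmentDetector(0)
L=lsd.detect(cv2.cvtColor(w3,6)[20:220,10:200])[0][:,0]+[10,20,10,20]
for l in L:
    if np.hypot(l[2]-l[0],l[3]-l[1])>22:
        a,b=ray(W3,l[:2],.02),ray(W3,l[2:],.02);v=b-a
        print(np.round(l).tolist(),np.round(np.degrees(np.arctan2(v[1],v[0]))%90,1),round(np.hypot(*v[:2]),3))
def centre(v,lo,hi,frac=.5): # dark band centre
    v=v.astype(float);b=np.median(np.r_[v[:3],v[-3:]]);d=np.clip(b-v-8,0,None);d[d<.25*d.max()]=0;return lo+(d*np.arange(len(v))).sum()/d.sum()
obs=[]
for n,i,f,c0,rs in(("S",S,"s5",298,range(188,214,3)),("D",D,"d5",337,range(184,206,3))):
    g=cv2.cvtColor(cv2.imread(f"pics/{f}.png"),6)
    for r in rs:
        c=centre(g[r,c0-8:c0+9],c0-8,c0+8);obs.append((i,0,c,r));print(n,r,round(c,2),end=" ")
g=cv2.cvtColor(w3,6)
for c in range(10,70,8):
    col=g[170:235,c];print("\nW",c,col[::3].tolist(),end="")
def res(p):
    o=[]
    for i,k,c,r in obs:
        a,b=proj(i,[p[0],p[1],.03]),proj(i,[p[0],p[1],.15]);o.append(a[0]+(b[0]-a[0])*(r-a[1])/(b[1]-a[1])-c)
    return o
q=least_squares(res,[.6,-.11],loss="soft_l1");print("\nrod",q.x,np.round(q.fun,2))
E
python3 rod.py
```

```text
[[-0.0009, 0.9643, 0.2649, 0.0664], [1.0, 0.001, -0.0004, 0.0003], [-0.0006, 0.2649, -0.9643, -0.1245], [0.0, 0.0, 0.0, 1.0]]
[88.0, 157.0, 94.0, 192.0] 12.3 0.04
[10.0, 201.0, 82.0, 180.0] 28.6 0.091
[83.0, 178.0, 79.0, 156.0] 12.0 0.025
[92.0, 192.0, 61.0, 199.0] 26.2 0.038
[98.0, 106.0, 49.0, 104.0] 10.9 0.052
[48.0, 100.0, 98.0, 102.0] 10.8 0.053
[44.0, 76.0, 98.0, 78.0] 10.9 0.056
[101.0, 129.0, 53.0, 127.0] 11.0 0.051
[52.0, 123.0, 102.0, 125.0] 10.9 0.054
[98.0, 82.0, 44.0, 80.0] 11.0 0.056
[39.0, 51.0, 94.0, 53.0] 10.9 0.056
[97.0, 57.0, 41.0, 55.0] 10.9 0.057
[177.0, 92.0, 104.0, 90.0] 11.0 0.076
[61.0, 202.0, 118.0, 203.0] 11.3 0.066
[112.0, 138.0, 178.0, 141.0] 10.7 0.072
[96.0, 30.0, 27.0, 27.0] 10.8 0.069
[11.0, 26.0, 43.0, 188.0] 10.8 0.168
[180.0, 138.0, 177.0, 94.0] 10.9 0.046
[110.0, 88.0, 103.0, 29.0] 10.9 0.056
[49.0, 187.0, 18.0, 26.0] 10.9 0.166
[125.0, 204.0, 117.0, 139.0] 10.9 0.074
[108.0, 131.0, 104.0, 98.0] 10.7 0.034
[174.0, 135.0, 111.0, 132.0] 10.5 0.069
[108.0, 97.0, 112.0, 131.0] 10.7 0.035
[26.0, 29.0, 55.0, 185.0] 10.8 0.161
[114.0, 130.0, 173.0, 132.
[... 762 characters left out ...]
1]
W 34 [124, 127, 122, 117, 119, 121, 120, 123, 100, 76, 88, 99, 102, 99, 123, 124, 122, 119, 122, 119, 122, 122]
W 42 [177, 175, 173, 160, 154, 135, 128, 114, 73, 86, 98, 102, 99, 125, 120, 123, 120, 118, 123, 124, 122, 122]
W 50 [131, 131, 131, 131, 131, 135, 142, 77, 85, 97, 101, 101, 123, 125, 123, 122, 124, 124, 123, 121, 121, 125]
W 58 [177, 178, 178, 178, 178, 179, 98, 81, 94, 101, 99, 121, 124, 122, 124, 120, 121, 122, 121, 123, 122, 122]
W 66 [178, 178, 177, 178, 179, 129, 78, 93, 101, 100, 172, 121, 124, 119, 123, 118, 118, 120, 125, 119, 122, 124]
rod [ 0.60558145 -0.12237064] [ 0.08  0.26 -0.03 -0.02 -0.12 -0.32 -0.31  0.48  0.    0.21  0.21  0.11
  0.2   0.39 -0.19 -0.02 -2.15]
```

```bash
cat > rod2.py <<'E'
exec(open("rod.py").read().split("w3=cv2")[0])
w3=cv2.imread("pics/w3.png");lsd=cv2.createLineSegmentDetector(0)
E={}
for n,f,(x0,y0,x1,y1) in(("S","s5",(280,170,315,240)),("D","d5",(320,165,355,225))):
    k=cv2.resize(cv2.cvtColor(cv2.imread(f"pics/{f}.png"),6)[y0:y1,x0:x1],None,fx=4,fy=4,interpolation=cv2.INTER_CUBIC)
    for l in lsd.detect(k)[0][:,0]:
        if abs(l[3]-l[1])>40: print(n,np.round((l+.5)/4-.5+[x0,y0,x0,y0],1).tolist())
# base pose from wrist lines: rail etc at known heights
yaw=np.radians(10.85);c,s_=np.cos(yaw),np.sin(yaw)
def loc(u,z): q=ray(W3,u,z);return np.round([q[0]*c+q[1]*s_,-q[0]*s_+q[1]*c],4).tolist()
for n,u,z in(("housing far y122",(178.5,116),.034),("housing x-35",(140,91),.034),("housing x15",(145,139.5),.034),("pocket y116",(174.5,116),.034),("pocket x7",(140,133),.034),("pocket x-27",(140,97),.034),("slab -x end",(61,28.5),.01),("slab +x end",(90,202.5),.01),("slot right edge",(91,175),.01),("slot left edge",(81,167),.01),("rail+ outer",(106,60),.02),("rail",(40,106),.01),("rail",(27,106),.02),("rail",(33,106),.02),("slotend-",(85,156),.01)):print(n,loc(u,z))
for n,u in(("S",spot_point("wrist","lock_nub")),):print(n,u[:2])
E
python3 rod2.py
```

```text
[[-0.0009, 0.9643, 0.2649, 0.0664], [1.0, 0.001, -0.0004, 0.0003], [-0.0006, 0.2649, -0.9643, -0.1245], [0.0, 0.0, 0.0, 1.0]]
S [295.5, 225.1, 295.1, 214.5]
S [293.8, 209.8, 280.5, 220.9]
S [313.8, 193.2, 299.6, 205.0]
S [300.1, 209.5, 300.3, 220.1]
S [294.6, 208.5, 293.2, 183.5]
S [300.8, 206.4, 314.0, 195.3]
S [282.1, 222.1, 293.9, 212.1]
S [295.3, 185.4, 297.5, 225.7]
D [333.8, 211.9, 334.3, 201.3]
D [334.2, 199.5, 333.9, 181.3]
D [339.4, 181.0, 338.5, 207.3]
housing far y122 [0.4911, -0.1061]
housing x-35 [0.4679, -0.1431]
housing x15 [0.5165, -0.1433]
pocket y116 [0.4912, -0.1102]
pocket x7 [0.5099, -0.1478]
pocket x-27 [0.4738, -0.1437]
slab -x end [0.4086, -0.2307]
slab +x end [0.5959, -0.2295]
slot right edge [0.5624, -0.2233]
slot left edge [0.5534, -0.2334]
rail+ outer [0.4383, -0.1822]
rail [0.487, -0.2674]
rail [0.4873, -0.2728]
rail [0.4871, -0.2664]
slotend- [0.5404, -0.2267]
S [{'location': [110.6, 103.7], 'p': 0.77}]
```

```bash
cat > rod3.py <<'E'
exec(open("rod.py").read().split("w3=cv2")[0])
obs=[(S,296.2,190),(S,296.9,202),(S,297.6,215),(D,336.6,184),(D,336.5,192),(D,336.4,200)]
def res(p,o):
    r=[]
    for i,c,v in o:
        a,b=proj(i,[p[0],p[1],.03]),proj(i,[p[0],p[1],.14]);d=(b-a)/np.hypot(*(b-a));e=np.array([c,v])-a;r.append(d[0]*e[1]-d[1]*e[0])
    return r
Ww=[(W3,15,208),(W3,40,200),(W3,60,194.2)]
yaw=np.radians(10.85);c,s_=np.cos(yaw),np.sin(yaw)
for n,o in(("all",obs+Ww),("SD",obs),("DW",obs[3:]+Ww),("SW",obs[:3]+Ww)):
    q=least_squares(res,[.6,-.11],args=(o,)).x;print(n,q,"local",q[0]*c+q[1]*s_-.502,-q[0]*s_+q[1]*c+.228,np.round(res(q,obs+Ww),2))
E
python3 rod3.py
```

```text
[[-0.0008, 0.9643, 0.2649, 0.0664], [1.0, 0.0009, -0.0004, 0.0003], [-0.0007, 0.2649, -0.9643, -0.1245], [0.0, 0.0, 0.0, 1.0]]
all [ 0.60703881 -0.11636221] local 0.07228314871256258 -0.0005500868868606734 [ 0.11  0.2   0.24  0.15  0.22  0.29  0.22  0.2  -0.39]
SD [ 0.60922125 -0.11316199] local 0.07502898516088341 0.002182102917014428 [-0.08  0.02  0.06 -0.07  0.    0.07  4.29  3.94  3.09]
DW [ 0.60740061 -0.11702401] local 0.0725139089571194 -0.0012681623738477754 [ 0.38  0.47  0.5  -0.07  0.    0.07  0.19  0.17 -0.41]
SW [ 0.60676156 -0.11592657] local 0.07209286247371538 -7.004422560016876e-05 [-0.08  0.02  0.06  0.31  0.38  0.44  0.19  0.17 -0.41]
```

Request:
servo_tool(increments=[[[0.03,-0.08,0,0,0,0.001,-1],[0.08,-0.2,0,0,0,0.002,-1],[0.13,-0.34,0,0,0,0.004,-1],[0.18,-0.48,0,0,0,0.006,-1],[0.22,-0.6,0,0,0,0.0063,-1]]])

```text
clock: 8.3
ee_pos: [0.5017, -0.1117, 0.2146]
eef_rot: [[-0.982, -0.187, 0.001], [-0.187, 0.982, -0.0], [-0.001, -0.0, -1.0]]
ft_force: [1.7, 1.1, -3.4]
opening: 0.121
gripper_force: 87.9
```

Request:
servo_tool(increments=[[[0.023,-0.065,0,0,0,0,-1],[0.023,-0.065,0,0,0,0,-1],[0.023,-0.065,0,0,0,0,-1],[0.023,-0.065,0,0,0,0,-1]]])

```text
clock: 8.8
ee_pos: [0.4984, -0.1353, 0.2143]
eef_rot: [[-0.982, -0.19, 0.0], [-0.19, 0.982, 0.001], [-0.0, 0.0, -1.0]]
ft_force: [-0.6, 0.3, -2.2]
opening: 0.13
gripper_force: 88.0
```

```bash
cat > look.py <<'E'
from h import *
import sys
k=sys.argv[1]
s=state();print(s["clock"],s["ee_pos"],s["ft_force"],s["torque"]);R=s["eef_rot"];print(np.degrees(np.arctan2(-R[0,1],R[1,1])),R[:,2])
b=camera("scene");c=camera("side");cv2.imwrite(f"pics/s{k}.png",b);cv2.imwrite(f"pics/d{k}.png",c)
S,D=camera_info("scene"),camera_info("side")
bore=s["ee_pos"]-R[:,0]*.11
for n,i in(("S",S),("D",D)):
    print(n,"rodtop",proj(i,[.6066,-.1163,.15]),"bore pred low/top",proj(i,bore+R[:,2]*.032),proj(i,bore-R[:,2]*.003))
for cam in("scene","side"):print([(round(d["p"],2),d["location"]) for d in spot_point(cam,"platen_bore")[:4]])
crop=lambda im,x,y:cv2.resize(im[y:y+100,x:x+78],None,fx=5,fy=5,interpolation=cv2.INTER_CUBIC)
cv2.imwrite(f"pics/m{k}.png",np.hstack([crop(b,260,140),crop(c,300,120)]))
E
python3 look.py 6
```

```text
8.8 [ 0.49835554 -0.13528465  0.21429672] [-0.64737229  0.29020629 -2.17649472] [0.00159898 0.06722468 0.03009238]
10.93780340584319 [ 1.20765942e-04  5.02488929e-04 -9.99999866e-01]
S rodtop [295.82424875 182.05042769] bore pred low/top [295.8564634  171.60403497] [295.25757557 159.65690358]
D rodtop [336.39697153 179.00894594] bore pred low/top [336.19458879 170.03082042] [336.38731747 160.37625276]
[(0.79, [296.2, 419.9]), (0.76, [173.9, 294.0]), (0.69, [218.7, 411.9])]
[(0.85, [172.9, 335.3]), (0.7, [137.7, 283.6]), (0.6, [191.8, 234.2]), (0.57, [223.5, 315.4])]
```

View pics/m6.png

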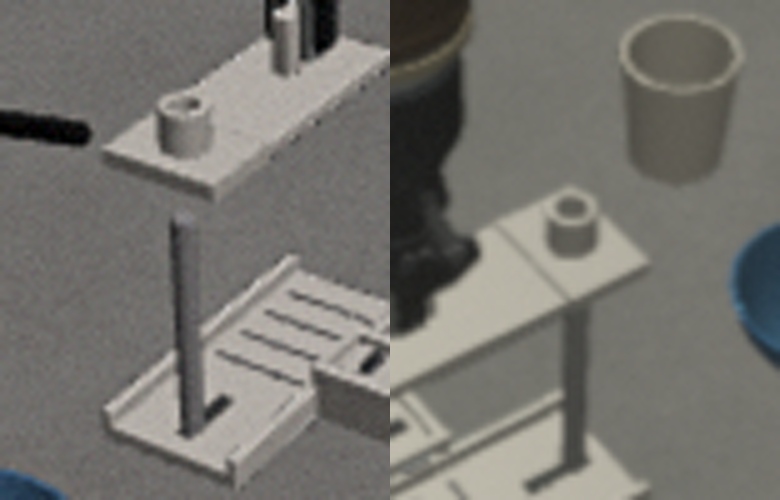

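```bash
cat > bush.py <<'E'
from h import *
import sys
k=sys.argv[1];lsd=cv2.createLineSegmentDetector(0)
for n,f,(x0,y0,x1,y1) in(("S",f"s{k}",(280,150,315,215)),("D",f"d{k}",(322,150,352,215))):
    im=cv2.resize(cv2.cvtColor(cv2.imread(f"pics/{f}.png"),6)[y0:y1,x0:x1],None,fx=4,fy=4,interpolation=cv2.INTER_CUBIC)
    for l in lsd.detect(im)[0][:,0]:
        if abs(l[3]-l[1])>3*abs(l[2]-l[0]) and abs(l[3]-l[1])>14: print(n,np.round((l+.5)/4-.5+[x0,y0,x0,y0],1).tolist())
    g=cv2.cvtColor(cv2.imread(f"pics/{f}.png"),6)
    for r in((158,160,162,164,166,168,188,194,200) if n=="S" else (158,160,162,164,166,168,184,190,196)): print(n,r,x0,g[r,x0:x1].tolist())
E
python3 bush.py 6
```

```text
S [291.3, 170.4, 290.6, 161.6]
S [294.7, 214.2, 294.8, 210.1]
S [294.6, 208.6, 293.2, 183.5]
S [313.3, 154.2, 313.5, 149.8]
S [299.8, 209.7, 300.3, 214.2]
S [302.7, 165.0, 301.5, 170.1]
S [295.5, 187.9, 296.7, 214.2]
S [294.5, 164.4, 293.0, 168.8]
S 158 280 [107, 106, 113, 106, 111, 110, 106, 109, 111, 107, 109, 109, 111, 116, 131, 141, 159, 184, 175, 176, 167, 172, 171, 174, 170, 172, 175, 173, 169, 172, 175, 175, 172, 172, 170]
S 160 280 [108, 109, 104, 103, 105, 109, 112, 110, 114, 108, 109, 133, 174, 163, 135, 138, 127, 107, 78, 86, 168, 181, 172, 172, 175, 170, 173, 171, 175, 174, 172, 169, 175, 174, 168]
S 162 280 [103, 111, 110, 107, 111, 106, 110, 105, 111, 119, 132, 97, 123, 170, 168, 162, 146, 143, 182, 183, 179, 136, 159, 169, 174, 174, 173, 175, 175, 174, 172, 177, 173, 172, 173]
S 164 280 [109, 109, 106, 110, 109, 110, 120, 144, 171, 178, 173, 113, 60, 72, 89, 106, 126, 128, 136, 131, 135, 134, 161, 176, 172, 174, 172, 174, 171, 176, 175, 171, 173, 171, 168]
S 166 280 [107, 110, 104, 112, 129, 157, 173, 174, 170, 173, 171, 114, 66, 69, 87, 108, 111, 127, 135, 135, 134, 1
[... 1652 characters left out ...]
 87, 91, 94, 94, 95, 92, 89, 91, 125, 163, 174, 174, 161, 139, 123, 118, 118, 116, 118]
D 168 322 [176, 165, 152, 159, 173, 177, 178, 177, 166, 126, 89, 89, 92, 92, 94, 92, 90, 87, 91, 131, 166, 175, 175, 177, 174, 161, 138, 122, 117, 118]
D 184 322 [181, 180, 177, 173, 159, 133, 107, 96, 90, 96, 97, 104, 94, 75, 70, 73, 72, 84, 104, 114, 115, 115, 116, 116, 115, 115, 115, 115, 117, 115]
D 190 322 [112, 115, 116, 116, 117, 116, 114, 113, 113, 113, 115, 113, 95, 77, 72, 71, 72, 86, 105, 113, 114, 114, 117, 116, 115, 115, 116, 118, 119, 119]
D 196 322 [115, 115, 118, 116, 116, 116, 116, 113, 115, 115, 116, 114, 93, 70, 73, 72, 75, 98, 114, 115, 115, 117, 116, 116, 116, 114, 116, 115, 115, 116]
```

Request:
servo_tool(increments=[[[-0.0012,-0.0084,0.0,0,0,0,-1],[-0.0012,-0.0084,0.03,0,0,0,-1],[-0.0012,-0.0084,0.06,0,0,0,-1],[-0.0012,-0.0084,0.06,0,0,0,-1],[-0.0012,-0.0084,0.06,0,0,0,-1]]])

```text
clock: 9.62
ee_pos: [0.4991, -0.1398, 0.1902]
eef_rot: [[-0.982, -0.188, -0.0], [-0.188, 0.982, 0.0], [0.0, 0.0, -1.0]]
ft_force: [0.1, -0.6, -2.5]
opening: 0.128
gripper_force: 87.9
```

```bash
python3 look.py 7; python3 bush.py 7 | grep '\['|grep -v ' 1[569][0-9] [23]'
```

```text
9.625 [ 0.49913711 -0.13981792  0.19019246] [ 0.13188774 -0.62884282 -2.46715704] [-0.05687142  0.03236262 -0.00289441]
10.817679796965434 [-2.77053591e-04  5.46129034e-05 -9.99999960e-01]
S rodtop [295.82424875 182.05042769] bore pred low/top [294.77717561 179.07901635] [294.16826529 167.4287786 ]
D rodtop [336.39697153 179.00894594] bore pred low/top [337.07849456 177.52661876] [337.29123185 168.16727129]
[(0.98, [177.4, 297.2]), (0.74, [219.1, 412.1]), (0.7, [299.3, 420.6])]
[(0.97, [181.6, 338.0]), (0.8, [138.6, 284.3]), (0.78, [193.1, 232.5])]
S [290.3, 177.6, 289.5, 169.5]
S [312.5, 161.0, 312.7, 155.4]
S [294.7, 214.2, 294.7, 210.4]
S [294.6, 208.5, 293.3, 184.5]
S [300.1, 207.6, 300.1, 214.2]
S [295.3, 185.7, 296.5, 203.8]
S [296.3, 205.8, 296.8, 214.2]
S [292.4, 172.2, 292.2, 176.4]
S 188 280 [103, 106, 105, 113, 106, 104, 110, 111, 111, 109, 111, 113, 119, 108, 53, 60, 79, 92, 103, 97, 107, 103, 116, 107, 110, 113, 111, 109, 114, 114, 113, 119, 110, 109, 111]
S 200 280 [116, 112, 105, 117, 107, 105, 114, 114, 113, 110, 115, 105, 119, 110, 89, 50, 67, 88, 101, 96, 115, 114, 111, 112, 105, 129, 167, 174, 180, 137, 129, 143, 166, 172, 175]
D [333.8, 212.2, 334.2, 201.6]
D [337.8, 205.7, 339.4, 212.2]
D [342.5, 171.0, 341.4, 177.2]
D [334.0, 198.2, 333.8, 191.3]
D [332.3, 177.5, 331.3, 170.3]
D [339.0, 189.2, 338.5, 207.9]
D 184 322 [181, 181, 180, 181, 181, 181, 181, 180, 179, 181, 181, 168, 165, 174, 179, 180, 178, 180, 177, 172, 163, 144, 115, 100, 95, 96, 102, 111, 114, 117]
```

Request:
servo_tool(increments=[[[0,0,0.01,0,0,0,-1],[0,0,0.016,0,0,0,-1],[0,0,0.021,0,0,0,-1],[0,0,0.026,0,0,0,-1],[0,0,0.026,0,0,0,-1]]])

```text
clock: 10.45
ee_pos: [0.4999, -0.1393, 0.1801]
eef_rot: [[-0.982, -0.188, 0.001], [-0.188, 0.982, 0.0], [-0.001, 0.0, -1.0]]
ft_force: [5.6, 2.7, -4.2]
opening: 0.125
gripper_force: 87.8
```

```bash
python3 -c "
from h import *
s=state();print(s['ee_pos'],s['ft_force'],s['torque'],s['eef_rot'][:,0])"
```

```text
[ 0.49990904 -0.13930339  0.18006825] [ 5.55145056  2.72400626 -4.22805309] [ 0.5380633  -0.63770438  0.21368507] [-0.98207272 -0.18849678 -0.00146396]
```

Request:
servo_tool(increments=[[[-0.003,0.001,0.0,0,0,0,-1],[-0.003,0.001,0.0,0,0,0,-1],[-0.003,0.001,0.005,0,0,0,-1],[-0.003,0.001,0.01,0,0,0,-1],[-0.003,0.001,0.01,0,0,0,-1]]])

```text
clock: 11.08
ee_pos: [0.5004, -0.1391, 0.1758]
eef_rot: [[-0.982, -0.188, 0.0], [-0.188, 0.982, 0.0], [-0.0, 0.0, -1.0]]
ft_force: [2.1, 1.7, -1.3]
opening: 0.124
gripper_force: 88.2
```

```bash
python3 -c "
from h import *
s=state();print(s['ee_pos'],s['ft_force'],s['torque'],s['eef_rot'][:,0])"
```

```text
[ 0.50035517 -0.13908732  0.17579013] [ 2.06802769  1.70054773 -1.30164228] [ 0.50717804 -0.27476551  0.21525703] [-9.82190754e-01 -1.87886410e-01 -1.42585612e-04]
```

Request:
servo_tool(increments=[[[-0.0015,0.0015,0.005,0,0,0,-1],[-0.0015,0.0015,0.015,0,0,0,-1],[-0.0015,0.0015,0.025,0,0,0,-1],[-0.0015,0.0015,0.037,0,0,0,-1],[-0.0015,0.0015,0.037,0,0,0,-1]]])

```text
clock: 11.7
ee_pos: [0.5004, -0.1385, 0.1606]
eef_rot: [[-0.982, -0.188, -0.001], [-0.188, 0.982, 0.0], [0.001, 0.0, -1.0]]
ft_force: [0.5, -0.5, -3.2]
opening: 0.123
gripper_force: 88.0
```

```bash
python3 -c "
from h import *
s=state();print(s['ee_pos'],s['ft_force'],s['torque'],s['eef_rot'][:,0])"
```

```text
[ 0.50039143 -0.13851719  0.16057657] [ 0.46346832 -0.54752015 -3.1659149 ] [ 0.04358013  0.12059627 -0.00036273] [-9.82244679e-01 -1.87602280e-01  8.80771871e-04]
```

Request:
servo_tool(increments=[[[0,0,0.03,0,0,0,-1],[0,0,0.06,0,0,0,-1],[0,0,0.09,0,0,0,-1],[0,0,0.12,0,0,0,-1],[0,0,0.13,0,0,0,-1]]])

```text
clock: 12.32
ee_pos: [0.5003, -0.1384, 0.108]
eef_rot: [[-0.982, -0.188, -0.001], [-0.188, 0.982, 0.0], [0.001, 0.0, -1.0]]
ft_force: [0.8, 0.9, -1.9]
opening: 0.122
gripper_force: 88.0
```

Request:
servo_tool(increments=[[[0,0,0.03,0,0,0,-1],[0,0,0.06,0,0,0,-1],[0,0,0.09,0,0,0,-1],[0,0,0.11,0,0,0,-1],[0,0,0.12,0,0,0,-1]]])

```text
clock: 12.95
ee_pos: [0.5005, -0.1385, 0.0605]
eef_rot: [[-0.982, -0.188, -0.001], [-0.188, 0.982, 0.0], [0.001, 0.0, -1.0]]
ft_force: [-0.7, -0.2, -3.0]
opening: 0.127
gripper_force: 88.0
```

```bash
python3 -c "
from h import *
s=state();print(s['ee_pos'],s['ft_force'],s['torque'],s['eef_rot'][:,0])"
```

```text
[ 0.50053549 -0.13850092  0.06048176] [-0.67591977 -0.22041938 -2.9617514 ] [-0.01599327  0.12967219 -0.05451299] [-9.82229662e-01 -1.87682094e-01  5.68043052e-04]
```

Request:
servo_tool(increments=[[[0,0,0.01,0,0,0,-1],[0,0,0.02,0,0,0,-1],[0,0,0.03,0,0,0,-1],[0,0,0.038,0,0,0,-1],[0,0,0.042,0,0,0,-1]]])

```text
clock: 13.58
ee_pos: [0.5007, -0.1385, 0.0441]
eef_rot: [[-0.982, -0.188, -0.0], [-0.188, 0.982, 0.0], [0.0, 0.0, -1.0]]
ft_force: [0.4, 0.3, -2.3]
opening: 0.13
gripper_force: 88.0
```

Request:
servo_tool(increments=[[[0,0,0.003,0,0,0,-1],[0,0,0.006,0,0,0,-1],[0,0,0.008,0,0,0,-1],[0,0,0.009,0,0,0,-1]]])

```text
clock: 14.08
ee_pos: [0.5007, -0.1385, 0.0423]
eef_rot: [[-0.982, -0.188, 0.001], [-0.188, 0.982, 0.0], [-0.001, 0.0, -1.0]]
ft_force: [-9.4, 2.2, 27.3]
opening: 0.126
gripper_force: 92.5
```

```bash
python3 -c "
from h import *
s=state();print(s['ee_pos'],s['ft_force'],s['torque'],s['eef_rot'][:,0])"
```

```text
[ 0.50073443 -0.13849411  0.04231364] [-9.38217677  2.16136423 27.2531505 ] [0.47390747 1.75178335 0.06173551] [-9.82251506e-01 -1.87567014e-01 -7.71316055e-04]
```

Request:
servo_tool(increments=[[[0,0,-0.005,0,0,0,-1],[0,0,-0.005,0,0,0,-0.7],[0,0,-0.005,0,0,0,-0.35],[0,0,-0.005,0,0,0,-0.35],[0,0,-0.005,0,0,0,-0.35]]])

```text
clock: 14.7
ee_pos: [0.5007, -0.1385, 0.0426]
eef_rot: [[-0.982, -0.188, -0.0], [-0.188, 0.982, 0.0], [0.0, 0.0, -1.0]]
ft_force: [-0.2, -0.5, 0.0]
opening: 0.327
gripper_force: 0.0
```

Request:
servo_tool(increments=[[[0,0,-0.03,0,0,0,-0.35],[0,0,-0.1,0,0,0,-0.35],[0,0,-0.2,0,0,0,-0.35],[0,0,-0.3,0,0,0,-0.35],[0,0,-0.3,0,0,0,-1]]])

```text
clock: 15.32
ee_pos: [0.5027, -0.139, 0.1664]
eef_rot: [[-0.982, -0.188, 0.006], [-0.188, 0.982, -0.001], [-0.006, -0.002, -1.0]]
ft_force: [0.2, 0.3, -0.0]
opening: 0.125
gripper_force: 0.0
```

Run:
```python
from h import *
s=state();print(s["clock"],s["ee_pos"],s["ft_force"],s["eef_rot"][:,1])
W=camera_info("wrist");a=camera("wrist");b=camera("scene");c=camera("side")
np.save("W8.npy",np.array(W["cam_to_world"]))
for n,i in(("w",a),("s",b),("d",c)):cv2.imwrite(f"pics/{n}8.png",i)
for t in("lock_nub","lock_pocket","platen","platen_bore","press_base"):
  for d in spot_point("wrist",t)[:2]:
    z={"lock_nub":.034,"lock_pocket":.028,"platen":.01,"platen_bore":.01}.get(t,0);print(t,round(d["p"],2),d["location"],ray(W,d["location"][::-1],z))
B=[.5359,-.1294,np.radians(10.85)]
for l in((-.01,.07,.034),(-.01,.095,.028)):print(w(B,l),proj(W,w(B,l)))
crop=lambda im,x,y:cv2.resize(im[y:y+90,x:x+130],None,fx=3,fy=3,interpolation=cv2.INTER_CUBIC)
m=np.hstack([crop(b,265,150),crop(c,260,150)])
cv2.imwrite("pics/m8.png",np.vstack([m,np.hstack([cv2.resize(a,(480,300)),np.zeros((300,300,3),np.uint8)])]))
```

```text
15.325 [ 0.50270983 -0.13900477  0.16640892] [ 0.18549982  0.28912857 -0.00271057] [-0.18758336  0.98224645 -0.00209446]
lock_nub 0.69 [216.0, 399.6] [ 0.51076649 -0.06801005  0.034     ]
lock_pocket 0.96 [218.6, 431.1] [ 0.50967185 -0.03838813  0.028     ]
platen 0.93 [235.0, 321.2] [ 0.55012185 -0.12852371  0.01      ]
platen_bore 0.89 [64.3, 623.3] [0.35596921 0.08659297 0.01      ]
platen_bore 0.74 [290.3, 318.9] [ 0.60893692 -0.11961347  0.01      ]
[ 0.51290207 -0.06253375  0.034     ] [405.17315528 219.45539724]
[ 0.50819611 -0.03798067  0.028     ] [432.02300976 217.11547995]
```

View pics/m8.png

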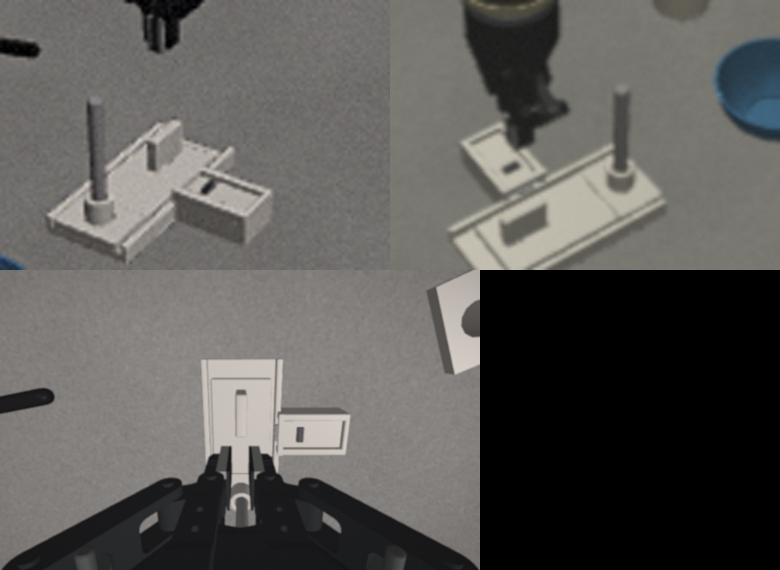

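Request:
servo_tool(increments=[[[-0.02,0.08,0,0,0,0,-1],[-0.04,0.16,0,0,0,0,-1],[-0.061,0.2455,0,0,0,0,-1],[-0.061,0.2455,0,0,0,0,-1],[-0.061,0.2455,0,0,0,0,-1]]], newtons=40)

```text
clock: 16.35
ee_pos: [0.5061, -0.038, 0.1624]
eef_rot: [[-0.982, -0.188, -0.001], [-0.188, 0.982, -0.0], [0.001, -0.0, -1.0]]
ft_force: [-0.2, -0.4, 0.5]
opening: 0.001
gripper_force: 0.0
```

Run:
```python
from h import *
s=state();print(s["clock"],s["ee_pos"],s["opening"],s["eef_rot"])
W=camera_info("wrist");a=camera("wrist");cv2.imwrite("pics/w9.png",a)
B=[.5359,-.1294,np.radians(10.85)]
c,s_=np.cos(B[2]),np.sin(B[2])
for t in("lock_nub","lock_pocket"):
  for d in spot_point("wrist",t)[:2]:
    g=ray(W,d["location"][::-1],BA[t][2]);print(t,round(d["p"],2),d["location"],g)
lsd=cv2.createLineSegmentDetector(0)
q=proj(W,w(B,(-.01,.09,.034)));x0,y0=int(q[0])-110,int(q[1])-80;print(q)
L=lsd.detect(np.ascontiguousarray(cv2.cvtColor(a,6)[y0:y0+160,x0:x0+220]))[0][:,0]+[x0,y0,x0,y0]
for l in L:
    if np.hypot(l[2]-l[0],l[3]-l[1])<14: continue
    o=[]
    for u in(l[:2],l[2:]):
        g=ray(W,u,.034)-[B[0],B[1],0];o+=[round(1000*(g[0]*c+g[1]*s_)),round(1000*(-g[0]*s_+g[1]*c))]
    print(o)
cv2.imwrite("pics/m9.png",cv2.resize(a[100:300,200:440],(720,600)))
```

```text
16.35 [ 0.50608294 -0.03800799  0.16240082] 0.000947089596110735 [[-9.82229582e-01 -1.87682341e-01 -6.23044546e-04]
 [-1.87682060e-01  9.82229714e-01 -4.82644535e-04]
 [ 7.02556723e-04 -3.57133456e-04 -9.99999689e-01]]
lock_nub 0.62 [197.5, 285.5] [ 0.51403151 -0.06495982  0.034     ]
lock_pocket 0.76 [195.4, 318.2] [ 0.50879367 -0.03847594  0.028     ]
[312.835988   196.69884039]
[-1, 62, -18, 63]
[61, 100, 55, 112]
[37, 122, 58, 126]
[-34, 120, -34, 42]
[58, 65, 37, 70]
[-19, 70, -1, 70]
[23, 84, 23, 106]
[5, 49, 5, 114]
[14, 121, -32, 120]
[8, 115, 8, 48]
[-27, 116, 7, 116]
[-39, 48, -74, 48]
[15, 48, 15, 119]
[-62, 8, -20, 8]
[61, 48, 15, 48]
[3, 113, -26, 114]
[-71, 39, 61, 39]
[-19, 8, -11, -2]
[6, 46, -26, 46]
[53, 92, 27, 93]
[26, 98, 53, 99]
[55, 112, 34, 109]
[34, 82, 54, 80]
[-39, 52, -39, 117]
[61, 36, 43, 36]
[-74, 5, -73, 37]
[36, 36, -69, 36]
[-28, 76, -28, 115]
[41, 34, 41, -6]
[-71, 35, -71, 5]
[39, -6, 39, 34]
[-74, 43, -38, 43]
[-25, 112, -25, 78]
[-24, 49, 3, 49]
[-28, 48, -28, 72]
[-26, 72, -25, 50]
[16, 43, 61, 43]
[-42, 41, -74, 41]
[44, 41, 17, 41]
```

View pics/m9.png

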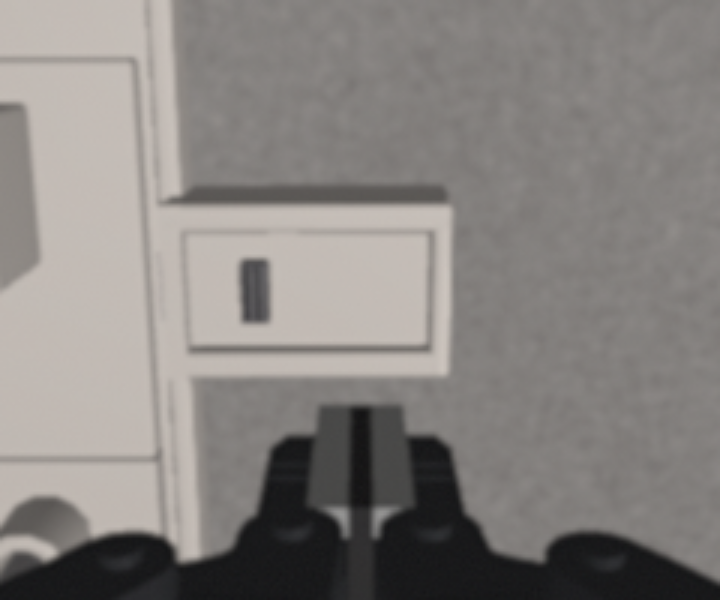

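Request:
servo_tool(increments=[[[-0.005,0,0.08,0,0,0,-1],[-0.005,0,0.17,0,0,0,-1],[-0.005,0,0.245,0,0,0,-1],[-0.005,0,0.265,0,0,0,-1],[-0.005,0,0.27,0,0,0,-1]]])

```text
clock: 17.12
ee_pos: [0.5083, -0.0376, 0.0548]
eef_rot: [[-0.982, -0.187, -0.0], [-0.187, 0.982, -0.0], [0.0, -0.0, -1.0]]
ft_force: [0.5, -0.2, 0.4]
opening: -0.0
gripper_force: 0.0
```

Request:
servo_tool(increments=[[[0,0,0.007,0,0,0,-1],[0,0,0.014,0,0,0,-1],[0,0,0.019,0,0,0,-1],[0,0,0.019,0,0,0,-1]]])

```text
clock: 17.62
ee_pos: [0.5082, -0.037, 0.0472]
eef_rot: [[-0.982, -0.188, 0.0], [-0.188, 0.982, 0.0], [-0.0, 0.0, -1.0]]
ft_force: [0.3, -0.2, -0.4]
opening: -0.002
gripper_force: 0.0
```

Request:
servo_tool(increments=[[[0,-0.015,0,0,0,0,-1],[0,-0.025,0,0,0,0,-1],[0,-0.035,0,0,0,0,-1],[0,-0.043,0,0,0,0,-1],[0,-0.05,0,0,0,0,-1]]])

```text
clock: 18.25
ee_pos: [0.512, -0.0568, 0.0471]
eef_rot: [[-0.982, -0.188, -0.0], [-0.188, 0.982, 0.0], [0.0, 0.0, -1.0]]
ft_force: [1.0, 1.4, 1.3]
opening: 0.001
gripper_force: 1.0
```

Request:
servo_tool(increments=[[[0,-0.004,0,0,0,0,-1],[0,-0.008,0,0,0,0,-1],[0,-0.01,0,0,0,0,-1],[0,-0.01,0,0,0,0,-1]]])

```text
clock: 18.75
ee_pos: [0.5127, -0.0606, 0.0471]
eef_rot: [[-0.982, -0.188, 0.0], [-0.188, 0.982, 0.0], [-0.0, 0.0, -1.0]]
ft_force: [-1.1, 0.8, 0.6]
opening: -0.001
gripper_force: 0.8
```

Request:
servo_tool(increments=[[[0,-0.005,0,0,0,0,-1],[0,-0.01,0,0,0,0,-1],[0,-0.01,0,0,0,0,-1]]])

```text
clock: 19.12
ee_pos: [0.5136, -0.065, 0.0471]
eef_rot: [[-0.982, -0.187, 0.0], [-0.187, 0.982, -0.0], [-0.0, -0.0, -1.0]]
ft_force: [-0.6, 0.1, -0.8]
opening: -0.003
gripper_force: 0.3
```

Request:
servo_tool(increments=[[[0,-0.005,0,0,0,0,-1],[0,-0.01,0,0,0,0,-1],[0,-0.01,0,0,0,0,-1]]])

```text
clock: 19.5
ee_pos: [0.5143, -0.0689, 0.0471]
eef_rot: [[-0.982, -0.187, 0.0], [-0.187, 0.982, -0.0], [-0.0, -0.0, -1.0]]
ft_force: [0.4, 0.9, 0.4]
opening: 0.003
gripper_force: 0.3
```

Request:
servo_tool(increments=[[[0,-0.005,0,0,0,0,-1],[0,-0.01,0,0,0,0,-1],[0,-0.01,0,0,0,0,-1]]])

```text
clock: 19.88
ee_pos: [0.5145, -0.0699, 0.047]
eef_rot: [[-0.982, -0.19, -0.001], [-0.19, 0.982, 0.003], [0.001, 0.003, -1.0]]
ft_force: [-1.4, 10.1, 3.6]
opening: -0.0
gripper_force: 5.3
```

Run:
```python
from h import *
s=state();print(s["clock"],s["ee_pos"],s["ft_force"],s["torque"])
i=camera_info("side");camera("side");print(spot_point("side","lock_nub")[:2])
i2=camera_info("scene");c=camera("scene");print(spot_point("scene","lock_nub")[:2])
B=[.5359,-.1294,np.radians(10.85)]
for y in(.07,.066,.054):print(y,proj(i,w(B,(-.01,y,.034))),proj(i2,w(B,(-.01,y,.034))))
```

```text
19.875 [ 0.51451262 -0.06985849  0.04703465] [-1.41093124 10.0506094   3.62226966] [ 2.31092022  0.42570593 -0.01624142]
[{'location': [208.5, 302.4], 'p': 0.59}]
[{'location': [211.6, 331.6], 'p': 0.41}]
0.07 [298.91112695 203.87486723] [334.90792015 211.18175778]
0.066 [299.63744109 204.73227253] [333.70457109 210.74143756]
0.054 [301.83178367 207.32266814] [330.11516605 209.42803012]
```

Request:
servo_tool(increments=[[[0,-0.004,0,0,0,0,-1],[0,-0.008,0,0,0,0,-1],[0,-0.008,0,0,0,0,-1]]])

```text
clock: 20.45
ee_pos: [0.5146, -0.0702, 0.047]
eef_rot: [[-0.981, -0.192, -0.003], [-0.192, 0.981, 0.006], [0.002, 0.006, -1.0]]
ft_force: [-4.5, 18.2, 5.2]
opening: -0.003
gripper_force: 9.8
```

Request:
servo_tool(increments=[[[0,0.03,0,0,0,0,-1],[0,0.06,0,0,0,0,-1],[0,0.06,-0.08,0,0,0,-1],[0,0.06,-0.2,0,0,0,-1],[0,0.06,-0.32,0,0,0,-1]]])

```text
clock: 21.08
ee_pos: [0.5107, -0.0523, 0.1764]
eef_rot: [[-0.982, -0.187, -0.0], [-0.187, 0.982, -0.001], [0.001, -0.001, -1.0]]
ft_force: [0.6, 0.0, -0.7]
opening: 0.007
gripper_force: 0.0
```

Request:
servo_tool(increments=[[[0,0,0,0,0,0,-1],[0,0,0,0,0,0,-1],[0,0,0,0,0,0,-1]]])

```text
clock: 21.45
ee_pos: [0.5102, -0.052, 0.1739]
eef_rot: [[-0.982, -0.188, -0.002], [-0.188, 0.982, -0.0], [0.002, 0.0, -1.0]]
ft_force: [-0.1, 0.6, 0.5]
opening: 0.001
gripper_force: 0.0
```

Run:
```python
from h import *
s=state();print(s["clock"],s["ee_pos"])
W=camera_info("wrist");a=camera("wrist");cv2.imwrite("pics/w10.png",a)
B=[.5359,-.1294,np.radians(10.85)];c,s_=np.cos(B[2]),np.sin(B[2])
lsd=cv2.createLineSegmentDetector(0)
q=proj(W,w(B,(-.01,.06,.034)));x0,y0=int(q[0])-110,int(q[1])-80;print(q,spot_point("wrist","lock_nub")[:1])
L=lsd.detect(np.ascontiguousarray(cv2.cvtColor(a,6)[y0:y0+160,x0:x0+220]))[0][:,0]+[x0,y0,x0,y0]
for l in L:
    o=[]
    for u in(l[:2],l[2:]):
        g=ray(W,u,.034)-[B[0],B[1],0];o+=[round(1000*(g[0]*c+g[1]*s_)),round(1000*(-g[0]*s_+g[1]*c))]
    if 14<np.hypot(o[2]-o[0],o[3]-o[1])<24 and -35<o[0]<16: print(o)
cv2.imwrite("pics/m10.png",cv2.resize(a[120:280,160:400],(720,480)))
```

```text
21.45 [ 0.51024511 -0.05202488  0.17387478]
[295.05156861 191.87154347] [{'location': [191.3, 287.8], 'p': 0.92}]
[-18, 57, -2, 57]
[-2, 27, -21, 27]
```

```bash
python3 -c "
from cell import *
print(sign_off())"
```

```text
the job is handed in; nothing more can be done
None
```

The platen is threaded over the rod and seated flat between the rails, the slide lock is pushed to its stop with its tongue over the platen's edge, the arm is clear, and the job was handed in at about 21.5 s with the cup, bowl and saucepan untouched; sign-off returned no verdict, and the final lock state was checked by measurement only because my ten picture views were used.

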